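Put the ring cutters back in their tin

ROBOT

A 6-joint arm with a two-finger parallel gripper is mounted at the origin on a cart in front of the work surface, level with it; the furniture and walls round the work are solid. World frame = base frame: x ahead of the robot, y to its left, z up, the work surface at z = 0. Lengths are in m, angles in degrees, forces in N, time in s.
With the tool pointing down it reaches from about 0.4 to 0.825 m from the base axis. Payload 7 kg.
Tool frame: the origin (TCP) lies at the very end of the fingers, on their centre line; the grasp point (between the pads) lies 19 mm behind it; z points along the fingers, y is the line along which they close (so a half turn about z gives the same grasp; the last joint's range is limited). The gripper opens to 88 mm and grips with 3 to 60 N. Pads are 19 mm wide; open, the fingers measure 130 mm over their backs; the gripper's body (78 mm by 193 mm) begins 47 mm behind the grasp point.
Start: joints at [85.491, 20.546, 0.682, 0, -70.136, -16.507], TCP at [0.242, 0.63, 0.227] pointing down, gripper open.
Joint ranges: [-176.03, 176.03], [-82.01, 121.73], [-58.28, 71.71], [-173.87, 95.51], [-174.79, -0.11], [-173.66, 173.66]. Speed limits (degrees/s): [136.94, 136.94, 172.46, 180, 180, 180].

INTERFACE

Orientations are given as [roll, pitch, yaw] about the fixed x, y, z axes, in that order (R = Rz(yaw) Ry(pitch) Rx(roll)).
In Python, from plant import r gives the robot as it stands. The module is installed in compiled form; this text tells all that it offers.
- The arm moves only by the tool jog_arm, never from a script. Its arguments are lists of equal length, an entry for each row: "travel": the shift along the tool's x, y, z each as a share of 50 cm, from -1 to 1, a list of three; "dr": the turn, a rotation vector about the tool's x, y, z each as a share of 360 degrees, from -1 to 1, a list of three; "claw": the opening, from 0 (shut) to 1 (fully open). A call has exactly 10 rows; each row is the pose to reach, as a shift and turn from the pose commanded when the call began, along the tool's axes at that moment, turning the shorter way round; what a row does not reach only later rows make up. A row lasts 1/8 s, in which the tool goes at most 62.5 mm and 10.7 degrees, less where a joint would pass 70% of its speed; a pose out of reach is approached as far as the arm can. A call with a number of a shift or a turn outside -1 to 1 is refused whole. A call with a gripper value outside its range is refused whole. The fingers move at their own pace and stop on an object; "newtons" is the grip in N (left out, the last holds). Time passes only in rows, so rows that repeat a pose let the fingers close, or fill a call up. It gives the time, the measured TCP pose, the force, the opening and the grip force at its end, in the units of the state.
- r.get_state(): the state, without advancing time (a new reading comes with each control period).
- r.capture(name): name is "scene" or "top" or "wrist"; returns a dict with "pixels" (400x640x3 uint8, red, green, blue), "range_z" (400x640 float32, m along the optical axis (not along the pixel's ray), 0 where there is no reading), "fx", "fy", "cx", "cy" (pixels), "dist_coeffs" ([k1, k2, p1, p2, k3] as OpenCV has them; the pictures are not rectified), "position" and "attitude" of the camera in the world; the wrist camera has in their place "hand_eye" (4x4, takes a point from camera to tool coordinates, whose origin is the TCP and whose axes are the flange's). Camera axes: x right, y up, looking along -z (the intrinsics and any distortion apply to the point x, -y, -z); pixel columns grow to the right and rows downward; lengths in m; the calibration is good to about 2 mm. A picture is of the moment at which its call begins: read the wrist's pose just before it.
- r.close_job(): hands the job in; it is judged then, once.
Trained networks look in the newest picture that a camera, given by its name, has taken for a name from the list of things; names that differ only in an ending like _2 or _b are one class to them, and where a whole thing is asked for, a point or a joint stands for the part that bears it (a point fixed in the world has none). Each returns a list of dicts, best first, with "conf" (0 to 1); they miss things now and then, are a little off and sometimes report something else, mostly with a low value. They report only what shows in the picture. A call takes as long as a camera call. They do not tell look-alikes from the thing itself.
- r.boxes_of(name, camera): "extent" ([left, top, right, bottom] in pixels, round what is visible of it).
- r.regions_of(name, camera): "pixels" (400x640 bool, what is visible of it) and "extent" ([left, top, right, bottom] in pixels, round what is visible of it).
- r.tip_of(name, camera): "at" ([column, row] in pixels: a listed point, or the origin of a listed thing).
The state is a dict: "time_s": time; "joints": joint angles; "qd": joint speeds; "joint_torque": joint torques, N m; "tcp_pos": TCP position; "eef_rot": TCP orientation; "contact_force": force on the tool from outside, world axes, zero at the start; "moment": the same for the moment, N m; "gripper_width": finger opening in m; "gripper_force": force on a finger pad.
Only numpy, scipy, OpenCV 4.12 (cv2) and the standard library are available. Lean on these libraries where they do the work, as an engineer would, in place of code of your own. Each camera call takes 0.05 s, during which the arm holds its last target. There are 200 camera calls.

TASK

Put the three steel ring cutters that stand on the front half of the table back in their round blue tin, one at a time from the inside out: stand the smallest in the middle of the tin base and let it go, then lower the middle one round it, then the largest round both, all upright on the base, and last put the blue lid over them so that it sits fully down on the base. Leave the tape roll, the kitchen timer and the thermometer that lie among them where they are.

Things in the scene. Friction and masses are not known exactly. Their poses are not given: they have to be found in the camera images.
- tin_base: Base of the cutter tin, firmly stuck to the worktable (it does not move): a blue round flange 100 mm across and 4 mm thick, and on it a concentric bright steel step 72 mm across whose flat top is 8 mm above the table; the cutters stand on that top. Origin: centre of the underside, on the table; z up.
- cutter_small: Smallest ring cutter: plain steel ring open at both ends, 29 mm outside (30 mm at the rim), 25 mm bore, 34 mm high, standing upright on the table (a further cutter fixed at the far back right is not of this set). Origin: on its axis at the underside; z up the axis. About 30 g.
- cutter_mid: Middle ring cutter: thin steel ring open at both ends with a rolled upper rim, 48 mm outside at the rim, free bore at least 40 mm, 34 mm high, standing upright. Origin: on its axis at the underside; z up the axis. About 30 g.
- cutter_large: Largest ring cutter: thin steel ring open at both ends with a rolled upper rim, 64 mm outside at the rim, free bore at least 56 mm, 34 mm high, standing upright. Origin: on its axis at the underside; z up the axis. About 30 g.
- tin_lid: Blue round lid, a cap open below, 86 mm outside, 80 mm inside, standing on its open edge; flat top 45 mm above the edge (inner depth 42 mm), with a round black knob 24 mm across in its middle, 45 to 70 mm above the edge. Put on, its edge rests on the blue flange, 4 mm above the table. Origin: on its axis at the level of the open edge; z up. About 90 g.
- tape_roll: Bystander, loose: roll of beige tape lying flat near the work (not the one far back), 104 mm across, 25 mm high. Origin: centre of the underside.
- kitchen_timer: Bystander, loose: white kitchen timer standing on its foot, 36 x 66 mm, 62 mm high (y is its width). Origin: centre of the underside.
- probe_thermometer: Bystander, loose: red probe thermometer lying flat, 195 mm long (along its x), 28 mm wide, 21 mm high. Origin: centre of the underside.
There are look-alikes about, which are no part of the job. Several things have the shape of the tin_base; the one meant has the colours described above. Leave any turquoise look-alike of the tin_lid alone.

How it is judged:
By the outcome, as a careful person would: the job done as asked, in the order asked, and still so for the second after the job is handed in, with the robot touching nothing.
It also fails if it takes over 120 s, if anything falls off the work surface, if the arm or the gripper's body presses on something with over 40 N, if the wrist force passes 120 N, or if a joint passes its speed limit or range.

## Working session

There is one attempt and no reset: what is moved stays moved. The work goes in short steps, Python scripts to look and compute and a tool call to move; the robot and the scene stay as the last step left them, time stands still between calls to the robot, and variables do not carry over. Pictures are saved under pics/ and viewed, at most 14 in all, crops included, and the job is handed in when it is done.

Besides the shell and the picture viewer there is one more tool, called after "Call:" as a command line: name --argument value ..., lists and objects as JSON in quotes. jog_arm: Moves the arm, as the interface text tells. Its arguments: {"type":"object","properties":{"travel":{"type":"array"},"dr":{"type":"array"},"claw":{"type":"array"},"newtons":{"type":"number"}},"required":["travel","dr","claw"]}

```bash
mkdir -p pics; cat > h.py <<'E'
import numpy as np, cv2
from scipy.spatial.transform import Rotation as R
from plant import r
def cap(n):
    s=r.get_state(); c=r.capture(n)
    if n=="wrist":
        T=np.eye(4); T[:3,:3]=R.from_euler('xyz',s['eef_rot'],degrees=True).as_matrix(); T[:3,3]=s['tcp_pos']
        c['T']=T@np.array(c['hand_eye'])
    else:
        T=np.eye(4); a=np.array(c['attitude'],float)
        T[:3,:3]=a if a.shape==(3,3) else R.from_euler('xyz',a,degrees=True).as_matrix()
        T[:3,3]=c['position']; c['T']=T
    return c
def cloud(c,mask=None):
    z=c['range_z']; m=(z>0) if mask is None else (z>0)&mask
    v,u=np.nonzero(m); K=np.array([[c['fx'],0,c['cx']],[0,c['fy'],c['cy']],[0,0,1.]])
    p=cv2.undistortPoints(np.stack([u,v],1).astype(float)[:,None],K,np.array(c['dist_coeffs'],float))[:,0]
    d=z[v,u]; P=np.stack([p[:,0]*d,-p[:,1]*d,-d],1)
    return P@c['T'][:3,:3].T+c['T'][:3,3],u,v
def save(c,f,box=None,s=1):
    i=c['pixels'][:,:,::-1]
    if box: i=i[box[1]:box[3],box[0]:box[2]]
    cv2.imwrite('pics/'+f,cv2.resize(np.ascontiguousarray(i),None,fx=s,fy=s))
E
python3 - <<'E'
from h import *
print(r.get_state())
for n in ["scene","top","wrist"]:
    c=cap(n); save(c,n+'0.png')
    print(n,c.get('position'),c.get('attitude'),c['fx'],c['dist_coeffs'],c['T'][:3,3])
    for t in ["tin_base","cutter_small","cutter_mid","cutter_large","tin_lid","tape_roll","kitchen_timer","probe_thermometer"]:
        for d in r.regions_of(t,n)[:4]:
            P,_,_=cloud(c,d['pixels'])
            if len(P): 
                Z=P[:,2]; q=P[Z>np.percentile(Z,90)-.006]
                print(t,round(d['conf'],2),np.round(d['extent']),np.round(np.median(P,0),3),'min',P.min(0).round(3),'max',P.max(0).round(3))
E
```

```text
{'time_s': 0.0, 'joints': array([ 8.54908357e+01,  2.05921371e+01,  6.34985296e-01, -2.10849611e-02,
       -7.01356316e+01, -1.65086123e+01]), 'qd': array([-0.06806669,  0.06354159, -0.02699491, -0.07024885, -0.01981534,
       -0.00267547]), 'joint_torque': array([-2.32460166e-03, -5.82707226e+01,  2.93048573e+01,  6.99697763e+00,
        6.84289495e-03, -1.66046525e-04]), 'tcp_pos': array([0.24191963, 0.62964386, 0.22562093]), 'eef_rot': array([ 1.79905409e+02, -7.36382744e-03, -2.10249512e+01]), 'contact_force': array([ 0.11835085, -0.03601423,  0.93757325]), 'moment': array([ 0.03410772, -0.02933418,  0.02750373]), 'gripper_force': 0.0, 'gripper_width': 0.08757289028850511}
scene [ 0.13450957 -0.62298103  0.81800517] [ 48.78539289  -0.78227249 -27.65325111] 427.9880016979522 [-0.10040559  0.          0.          0.          0.        ] [ 0.13450957 -0.62298103  0.81800517]
tin_base 0.91 [248. 146. 281. 168.] [0.527 0.491 0.006] min [ 0.483  0.387 -0.003] max [0.581 0.551 0.064]
tin_base 0.89 [223. 175. 254. 197.] [0.409 0.387 0.006] min [ 0.361  0.341 -0.004] max [0.459 0.444 0.
[... 1925 characters left out ...]
 [0.69  0.069 0.035]
tin_lid 0.86 [322. 247. 363. 283.] [0.369 0.093 0.044] min [ 0.327  0.049 -0.002] max [0.409 0.135 0.072]
tin_lid 0.59 [349. 187. 391. 223.] [0.505 0.029 0.043] min [ 0.465 -0.026 -0.005] max [0.548 0.07  0.072]
tape_roll 0.79 [421. 116. 472. 160.] [ 0.658 -0.164  0.022] min [ 0.61  -0.217 -0.004] max [ 0.714 -0.114  0.029]
kitchen_timer 0.72 [205. 194. 239. 215.] [0.511 0.357 0.051] min [ 0.496  0.329 -0.002] max [0.532 0.391 0.065]
probe_thermometer 0.69 [320. 157. 336. 220.] [0.532 0.124 0.018] min [ 0.476  0.109 -0.003] max [0.617 0.139 0.023]
wrist None None 353.3592401735018 [0.02592235 0.         0.         0.         0.        ] [0.3161466  0.60174768 0.38410605]
```

View pics/top0.png

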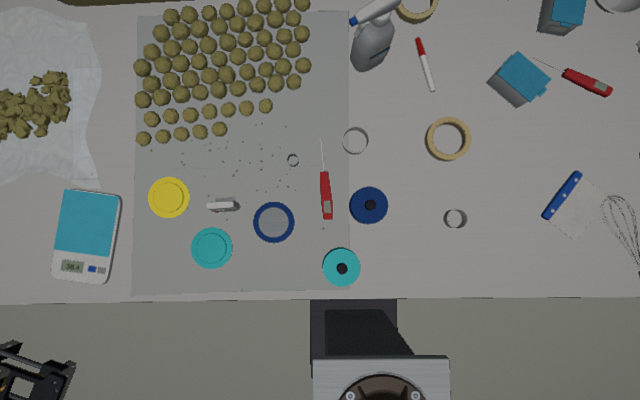

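View pics/scene0.png

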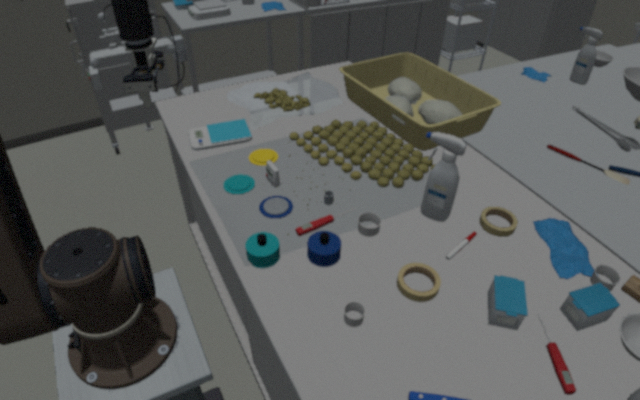

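```bash
python3 - <<'E'
from h import *
from scipy.optimize import least_squares
def fitc(P):
    f=lambda p:np.hypot(P[:,0]-p[0],P[:,1]-p[1])-p[2]
    s=least_squares(f,[*np.median(P[:,:2],0),.02],loss='soft_l1',f_scale=.002); return s.x.round(4),len(P)
for n in ["scene","top"]:
    c=cap(n); P,u,v=cloud(c); col=c['pixels'][v,u].astype(int)
    for nm,x,y,rad,lo,hi in [("small",.615,.202,.022,.027,.04),("mid",.473,-.178,.03,.027,.04),("large",.66,.047,.038,.027,.04),("lidA top",.368,.092,.05,.04,.05),("lidA knob",.368,.092,.03,.064,.08),("lidB",.505,.022,.05,.04,.05),("lidB knob",.505,.022,.03,.064,.08)]:
        m=(np.hypot(P[:,0]-x,P[:,1]-y)<rad)&(P[:,2]>lo)&(P[:,2]<hi)
        q=P[m]; print(n,nm,fitc(q) if len(q)>5 else len(q),'mid',((q.max(0)+q.min(0))/2).round(4)if len(q) else '', np.median(col[m],0) if len(q) else '')
    for x,y in [(.533,.498),(.412,.396),(.47,.247)]:
        d=np.hypot(P[:,0]-x,P[:,1]-y); m=d<.025; m2=(d>.04)&(d<.047)&(P[:,2]>0)
        print(n,x,y,'in',np.median(col[m],0),'out',np.median(col[m2],0))
        sm=(d<.05)&(P[:,2]>.0065)&(P[:,2]<.012);print(P[sm].mean(0), ((P[sm].max(0)+P[sm].min(0))/2))
E
```

```text
scene small (array([0.6161, 0.1978, 0.0133]), 42) mid [0.616  0.1972 0.0314] [73. 76. 78.]
scene mid (array([ 0.4735, -0.179 ,  0.0228]), 112) mid [ 0.4734 -0.1792  0.0321] [102.5 103.  103. ]
scene large (array([0.6604, 0.0498, 0.0305]), 106) mid [0.66   0.05   0.0316] [92.  94.  93.5]
scene lidA top (array([0.3669, 0.0912, 0.0334]), 607) mid [0.3664 0.0903 0.0449] [ 27. 108. 111.]
scene lidA knob (array([0.3661, 0.0882, 0.0084]), 61) mid [0.3666 0.0891 0.0691] [15. 22. 25.]
scene lidB (array([0.5078, 0.0254, 0.0329]), 594) mid [0.5061 0.0239 0.045 ] [23. 47. 86.]
scene lidB knob (array([0.506 , 0.0222, 0.0084]), 60) mid [0.5053 0.022  0.0686] [15.  17.5 24. ]
scene 0.533 0.498 in [151. 136.  38.] out [144. 131.  53.]
[0.53239981 0.49393854 0.00844325] [0.53337055 0.49502558 0.00916195]
scene 0.412 0.396 in [ 26. 109. 112.] out [ 37. 108. 111.]
[0.41074159 0.39313472 0.00828226] [0.41302387 0.3930405  0.00911664]
scene 0.47 0.247 in [102. 106. 109.] out [42. 59. 90.]
[0.46985649 0.24381017 0.00836315] [0.46713188 0.24203942 0.00908212]
top small (array([0.6164, 0.2002, 0.0134]), 51)
[... 282 characters left out ...]
019) mid [0.3662 0.091  0.0448] [ 55. 150. 152.]
top lidA knob (array([0.367 , 0.0916, 0.0082]), 91) mid [0.367  0.0913 0.0681] [33. 34. 37.]
top lidB (array([0.5067, 0.0252, 0.0312]), 978) mid [0.5067 0.0258 0.0445] [26. 50. 93.]
top lidB knob (array([0.5069, 0.0258, 0.0081]), 88) mid [0.5069 0.0258 0.0689] [29. 30. 33.]
top 0.533 0.498 in [182. 168.  54.] out [183. 169.  53.]
[0.5323488  0.49893558 0.00807807] [0.52878327 0.49206886 0.00921316]
top 0.412 0.396 in [ 49. 144. 146.] out [ 47. 143. 146.]
[0.41228852 0.39653286 0.00807687] [0.41602532 0.39251273 0.0090675 ]
top 0.47 0.247 in [113. 117. 119.] out [24. 49. 93.]
[0.46910588 0.24802481 0.00795337] [0.47287584 0.25020663 0.00906526]
```

The blue base with the steel step is at (274,222) in the top view. The small cutter is at (293,160), the large at (355,140), the mid at (455,218), and the blue lid at (369,205). The turquoise and yellow items are look-alikes. I'll move over the work for a closer wrist view.

Call:
jog_arm --travel '[[0.829,0.774,0],[0.829,0.774,0],[0.829,0.774,0],[0.829,0.774,0],[0.829,0.774,0],[0.829,0.774,0],[0.829,0.774,0],[0.829,0.774,0],[0.829,0.774,0],[0.829,0.774,0]]' --dr '[[0,0,-0.0584],[0,0,-0.0584],[0,0,-0.0584],[0,0,-0.0584],[0,0,-0.0584],[0,0,-0.0584],[0,0,-0.0584],[0,0,-0.0584],[0,0,-0.0584],[0,0,-0.0584]]' --claw '[0.6,0.6,0.6,0.6,0.6,0.6,0.6,0.6,0.6,0.6]' --newtons 15

```text
time_s: 2.7
tcp_pos: [0.4912, 0.1168, 0.2266]
eef_rot: [180.0, -0.0, -0.3]
contact_force: [0.3, 0.4, -0.5]
gripper_width: 0.0524
gripper_force: 0.0
```

```bash
cat >> h.py <<'E'
from scipy.optimize import least_squares
def fitc(P,rad=None):
    f=lambda p:np.hypot(P[:,0]-p[0],P[:,1]-p[1])-(p[2] if rad is None else rad)
    s=least_squares(f,[*np.median(P[:,:2],0),.02],loss='soft_l1',f_scale=.001); return s.x.round(4),len(P)
E
cat > w.py <<'E'
from h import *
import sys
s=r.get_state(); print(s['tcp_pos'].round(4),s['eef_rot'].round(2),s['time_s'])
c=cap('wrist'); save(c,sys.argv[1]); P,u,v=cloud(c); col=c['pixels'][v,u].astype(int)
print('cam',c['T'][:3,3].round(3), 'axis',(-c['T'][:3,2]).round(3))
for nm,x,y,rad,lo,hi in [("small",.616,.199,.022,.03,.04),("mid",.473,-.178,.03,.03,.04),("large",.66,.051,.038,.03,.04),("lid",.5065,.025,.05,.04,.05),("knob",.5065,.025,.03,.064,.08)]:
    m=(np.hypot(P[:,0]-x,P[:,1]-y)<rad)&(P[:,2]>lo)&(P[:,2]<hi)
    q=P[m]
    if len(q)>5: print(nm,fitc(q),'mid',((q.max(0)+q.min(0))/2).round(4),'top',np.percentile(q[:,2],90).round(4))
m=(np.hypot(P[:,0]-.4695,P[:,1]-.246)<.06)
q=P[m];cc=col[m];b=cc[:,2]>cc[:,0]+25
q=q[b]; print('flange',fitc(q),((q.max(0)+q.min(0))/2).round(4),(q.max(0)-q.min(0)).round(4),np.median(q[:,2]))
E
python3 w.py w1.png
```

```text
[0.4912 0.1168 0.2266] [ 1.7999e+02 -1.0000e-02 -2.8000e-01] 2.7
cam [0.571 0.116 0.384] axis [-0.292  0.002 -0.956]
small (array([0.6177, 0.1996, 0.0135]), 352) mid [0.6178 0.1998 0.0331] top 0.0343
mid (array([ 0.4751, -0.1766,  0.0225]), 517) mid [ 0.4754 -0.1771  0.0326] top 0.0337
large (array([0.6615, 0.0527, 0.0307]), 246) mid [0.6376 0.0529 0.0328] top 0.034
lid (array([0.5078, 0.0241, 0.0319]), 5453) mid [0.508  0.0249 0.045 ] top 0.045
knob (array([0.5088, 0.026 , 0.0084]), 545) mid [0.5086 0.0255 0.0678] top 0.0699
flange (array([0.4717, 0.2482, 0.0433]), 2929) [0.4719 0.2482 0.0045] [0.099  0.0992 0.0095] 0.003448112764387501
```

View pics/w1.png

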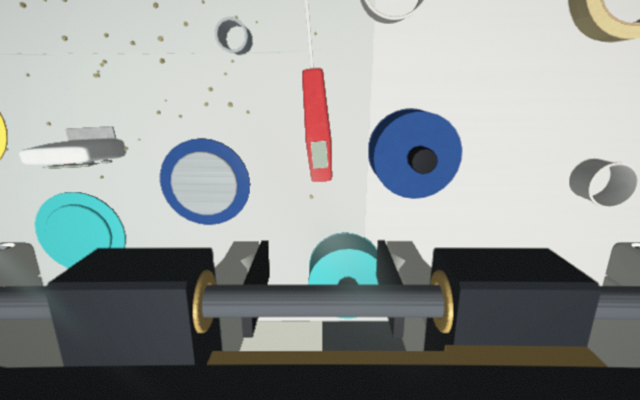

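The wrist view shows the small cutter at (235,35), the base at (205,180), the lid at (415,153), the mid at (610,185), and the large cut off at the top (392,5). The fits match the sizes given. Next I'll go above the small cutter.

Call:
jog_arm --travel '[[0.255,-0.16,0.294],[0.255,-0.16,0.294],[0.255,-0.16,0.294],[0.255,-0.16,0.294],[0.255,-0.16,0.294],[0.255,-0.16,0.294],[0.255,-0.16,0.294],[0.255,-0.16,0.294],[0.255,-0.16,0.294],[0.255,-0.16,0.294]]' --dr '[[0,0,0],[0,0,0],[0,0,0],[0,0,0],[0,0,0],[0,0,0],[0,0,0],[0,0,0],[0,0,0],[0,0,0]]' --claw '[0.6,0.6,0.6,0.6,0.6,0.6,0.6,0.6,0.6,0.6]'

```text
time_s: 4.0
tcp_pos: [0.6177, 0.2001, 0.0799]
eef_rot: [-180.0, -0.0, -0.0]
contact_force: [0.9, -0.0, -0.3]
gripper_width: 0.0525
gripper_force: 0.0
```

```bash
python3 - <<'E'
from h import *
for i in range(3):
    s=r.get_state(); print(s['tcp_pos'].round(4),s['eef_rot'].round(2),s['time_s'],s['gripper_width'])
    c=cap('wrist')
P,u,v=cloud(c)
m=(np.hypot(P[:,0]-.617,P[:,1]-.2)<.022)&(P[:,2]>.03)&(P[:,2]<.04);print(fitc(P[m]) if m.sum()>5 else 0)
E
```

```text
[0.6177 0.2001 0.0799] [-1.7998e+02 -3.0000e-02 -0.0000e+00] 4.0 0.05250524204354354
[0.6177 0.2001 0.0798] [-1.7999e+02 -1.0000e-02 -0.0000e+00] 4.05 0.05284954764341394
[0.6177 0.2001 0.0797] [-180.   -0.   -0.] 4.1 0.052350117470417734
(array([0.6187, 0.1998, 0.0134]), 671)
```

Call:
jog_arm --travel '[[0.001,0,0.08],[0.001,0,0.138],[0.001,0,0.138],[0.001,0,0.138],[0.001,0,0.138],[0.001,0,0.138],[0.001,0,0.138],[0.001,0,0.08],[0.001,0,0],[0.001,0,-0.06]]' --dr '[[0,0,0],[0,0,0],[0,0,0],[0,0,0],[0,0,0],[0,0,0],[0,0,0],[0,0,0],[0,0,0],[0,0,0]]' --claw '[0.6,0.6,0.6,0.1,0.1,0.1,0.1,0.1,0.1,0.1]'

```text
time_s: 5.4
tcp_pos: [0.6185, 0.2003, 0.1114]
eef_rot: [-180.0, -0.1, 0.0]
contact_force: [0.3, -0.5, -0.8]
gripper_width: 0.0288
gripper_force: 15.0
```

Call:
jog_arm --travel '[[-0.293,-0.097,0],[-0.293,-0.097,0],[-0.293,-0.097,0],[-0.293,-0.097,0],[-0.293,-0.097,0],[-0.293,-0.097,0.08],[-0.293,-0.097,0.14],[-0.293,-0.097,0.17],[-0.293,-0.097,0.18],[-0.293,-0.097,0.18]]' --dr '[[0,0,0],[0,0,0],[0,0,0],[0,0,0],[0,0,0],[0,0,0],[0,0,0],[0,0,0],[0,0,0],[0,0,0]]' --claw '[0.1,0.1,0.1,0.1,0.1,0.1,0.1,0.1,0.1,0.1]'

```text
time_s: 6.65
tcp_pos: [0.4723, 0.2486, 0.02]
eef_rot: [180.0, -0.0, -0.0]
contact_force: [0.6, 0.0, -0.1]
gripper_width: 0.0286
gripper_force: 15.0
```

Call:
jog_arm --travel '[[0,0,0.002],[0,0,0.002],[0,0,0.002],[0,0,0.002],[0,0,0.002],[0,0,-0.08],[0,0,-0.16],[-0.06,0,-0.26],[-0.12,0,-0.36],[-0.12,0,-0.36]]' --dr '[[0,0,0],[0,0,0],[0,0,0],[0,0,0],[0,0,0],[0,0,0],[0,0,0],[0,0,0],[0,0,0],[0,0,0]]' --claw '[0.1,0.1,0.6,0.6,0.6,0.6,0.6,0.6,0.6,0.6]'

```text
time_s: 7.9
tcp_pos: [0.4119, 0.2502, 0.204]
eef_rot: [-179.6, -0.3, 0.1]
contact_force: [-0.0, 0.1, -0.2]
gripper_width: 0.0524
gripper_force: 0.0
```

```bash
cat > b.py <<'E'
from h import *
import sys
c=cap('wrist');s=r.get_state(); print(s['tcp_pos'].round(4),s['time_s'])
c=cap('wrist'); save(c,sys.argv[1]); P,u,v=cloud(c); col=c['pixels'][v,u].astype(int)
d=np.hypot(P[:,0]-.472,P[:,1]-.248)
m=(d<.06)&(col[:,2]>col[:,0]+25)&(P[:,2]<.03);q=P[m]
print('flange',fitc(q),((q.max(0)+q.min(0))/2).round(4),(q.max(0)-q.min(0)).round(4))
q=P[(d>.028)&(d<.06)&(P[:,2]>.0065)&(P[:,2]<.011)]; print('step bbox',((q.max(0)+q.min(0))/2).round(4),(q.max(0)-q.min(0)).round(4))
q=P[(d<.06)&(P[:,2]>.037)&(P[:,2]<.05)]; rr=np.hypot(*(q[:,:2]-[.472,.248]).T)
for a,b in [(0,.019),(.019,.027),(.027,.04)]:
    k=q[(rr>=a)&(rr<b)]
    if len(k)>10: print('ring',a,fitc(k),((k.max(0)+k.min(0))/2).round(4),'top',np.percentile(k[:,2],[50,90]).round(4))
E
python3 b.py b1.png
```

```text
[0.4116 0.2495 0.2017] 7.95
flange (array([0.4718, 0.2481, 0.0431]), 3987) [0.472  0.2483 0.0041] [0.0988 0.0982 0.0077]
step bbox [0.4718 0.2484 0.0083] [0.0704 0.07   0.0036]
ring 0 (array([0.4719, 0.2494, 0.0134]), 336) [0.4715 0.2497 0.0403] top [0.0411 0.0421]
```

View pics/b1.png

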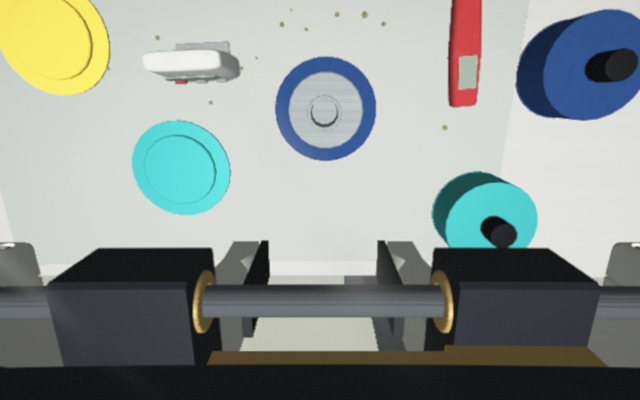

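The small cutter stands in the middle of the base, with its image centre at about (323,110). Next is the mid cutter.

Call:
jog_arm --travel '[[0.127,0.851,0],[0.127,0.851,0],[0.127,0.851,0],[0.127,0.851,0],[0.127,0.851,0],[0.127,0.851,0],[0.127,0.851,0.08],[0.127,0.851,0.16],[0.127,0.851,0.24],[0.127,0.851,0.24]]' --dr '[[0,0,0],[0,0,0],[0,0,0],[0,0,0],[0,0,0],[0,0,0],[0,0,0],[0,0,0],[0,0,0],[0,0,0]]' --claw '[0.8,0.8,0.8,0.8,0.8,0.8,0.8,0.8,0.8,0.8]'

```text
time_s: 9.25
tcp_pos: [0.4719, -0.1774, 0.0756]
eef_rot: [-180.0, 0.5, -0.1]
contact_force: [-0.0, 0.7, -0.0]
gripper_width: 0.0704
gripper_force: 0.0
```

```bash
python3 - <<'E'
from h import *
c=cap('wrist'); s=r.get_state(); print(s['tcp_pos'].round(4))
c=cap('wrist');P,u,v=cloud(c)
m=(np.hypot(P[:,0]-.475,P[:,1]+.177)<.03)&(P[:,2]>.03)&(P[:,2]<.04);print(fitc(P[m]) if m.sum()>5 else 0)
E
```

```text
[ 0.4739 -0.1773  0.0779]
(array([ 0.4752, -0.1775,  0.0225]), 1118)
```

Call:
jog_arm --travel '[[0,0,0.08],[0,0,0.138],[0,0,0.138],[0,0,0.138],[0,0,0.138],[0,0,0.138],[0,0,0.138],[0,0,0.08],[0,0,0],[0,0,-0.06]]' --dr '[[0,0,0],[0,0,0],[0,0,0],[0,0,0],[0,0,0],[0,0,0],[0,0,0],[0,0,0],[0,0,0],[0,0,0]]' --claw '[0.8,0.8,0.8,0.3,0.3,0.3,0.3,0.3,0.3,0.3]'

```text
time_s: 10.6
tcp_pos: [0.4754, -0.1769, 0.1112]
eef_rot: [180.0, -0.0, 0.0]
contact_force: [0.6, -0.8, -1.6]
gripper_width: 0.0491
gripper_force: 15.0
```

Call:
jog_arm --travel '[[-0.007,-0.852,0],[-0.007,-0.852,0],[-0.007,-0.852,0],[-0.007,-0.852,0],[-0.007,-0.852,0],[-0.007,-0.852,0],[-0.007,-0.852,0],[-0.007,-0.852,0],[-0.007,-0.852,0],[-0.007,-0.852,0.04]]' --dr '[[0,0,0],[0,0,0],[0,0,0],[0,0,0],[0,0,0],[0,0,0],[0,0,0],[0,0,0],[0,0,0],[0,0,0]]' --claw '[0.3,0.3,0.3,0.3,0.3,0.3,0.3,0.3,0.3,0.3]'

```text
time_s: 11.85
tcp_pos: [0.4724, 0.2488, 0.0906]
eef_rot: [-179.9, -0.1, -0.0]
contact_force: [0.8, -0.3, -0.6]
gripper_width: 0.0493
gripper_force: 15.0
```

```bash
python3 - <<'E'
from h import *
c=cap('wrist'); s=r.get_state(); print(s['tcp_pos'].round(4))
c=cap('scene'); save(c,'s2.png',(210,130,340,230),5)
c=cap('wrist'); P,u,v=cloud(c)
m=(np.hypot(P[:,0]-.472,P[:,1]-.249)<.032)&(P[:,2]>.085)&(P[:,2]<.13); print(m.sum(), fitc(P[m]) if m.sum()>9 else 0)
E
```

```text
[0.4707 0.2472 0.0873]
5017 (array([0.4696, 0.248 , 0.0233]), 5017)
```

View pics/s2.png

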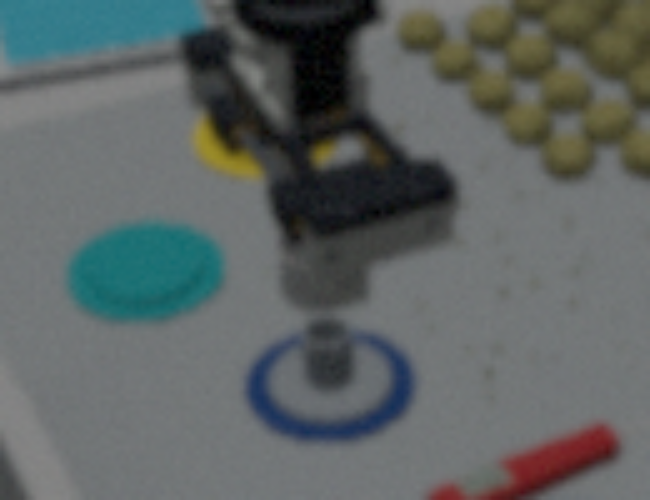

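The mid ring hangs level over the small cutter, at about (325,280) against (328,355) in the crop. Lowering it now.

Call:
jog_arm --travel '[[0,0,0],[0,0,0.03],[0,0,0.06],[0,0,0.09],[0,0,0.115],[0,0,0.13],[0,0,0.138],[0,0,0.14],[0,0,0.14],[0,0,0.14]]' --dr '[[0,0,0],[0,0,0],[0,0,0],[0,0,0],[0,0,0],[0,0,0],[0,0,0],[0,0,0],[0,0,0],[0,0,0]]' --claw '[0.3,0.3,0.3,0.3,0.3,0.3,0.3,0.3,0.3,0.3]'

```text
time_s: 13.25
tcp_pos: [0.4718, 0.2492, 0.0199]
eef_rot: [-180.0, -0.0, 0.0]
contact_force: [-0.7, -0.2, 1.1]
gripper_width: 0.0493
gripper_force: 15.0
```

Call:
jog_arm --travel '[[0,0,0.002],[0,0,0.002],[0,0,0.002],[0,0,0.002],[0,0,0.002],[0,0,-0.06],[0,0,-0.14],[-0.06,0,-0.26],[-0.12,0,-0.36],[-0.12,0,-0.36]]' --dr '[[0,0,0],[0,0,0],[0,0,0],[0,0,0],[0,0,0],[0,0,0],[0,0,0],[0,0,0],[0,0,0],[0,0,0]]' --claw '[0.3,0.3,0.8,0.8,0.8,0.8,0.8,0.8,0.8,0.8]'

```text
time_s: 14.5
tcp_pos: [0.412, 0.2508, 0.2043]
eef_rot: [-179.6, -0.3, 0.1]
contact_force: [0.1, 0.6, 0.3]
gripper_width: 0.0701
gripper_force: 0.0
```

```bash
python3 b.py b2.png
```

```text
[0.4117 0.2501 0.2019] 14.55
flange (array([0.4718, 0.2481, 0.0431]), 3974) [0.4718 0.2481 0.0042] [0.0979 0.0983 0.0082]
step bbox [0.4716 0.2485 0.0083] [0.0696 0.0709 0.0036]
ring 0 (array([0.472 , 0.2494, 0.0134]), 344) [0.4737 0.2483 0.0403] top [0.0411 0.042 ]
ring 0.019 (array([0.4702, 0.2496, 0.0225]), 516) [0.47   0.2496 0.0401] top [0.041 0.042]
```

View pics/b2.png

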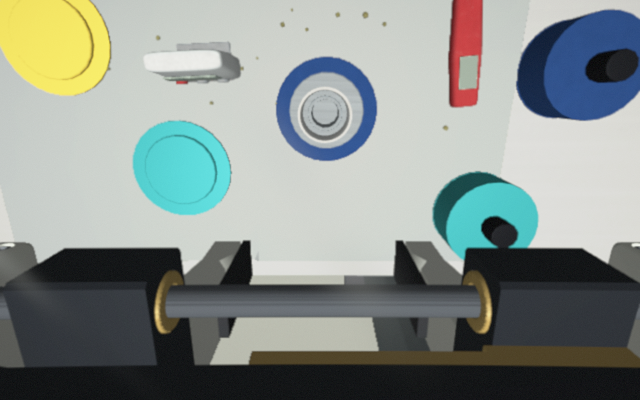

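The mid ring is flat and concentric at (325,112). Next is the large cutter.

Call:
jog_arm --travel '[[0.5,0.392,0],[0.5,0.392,0],[0.5,0.392,0],[0.5,0.392,0],[0.5,0.392,0],[0.5,0.392,0.08],[0.5,0.392,0.16],[0.5,0.392,0.24],[0.5,0.392,0.24],[0.5,0.392,0.24]]' --dr '[[0,0,0],[0,0,0],[0,0,0],[0,0,0],[0,0,0],[0,0,0],[0,0,0],[0,0,0],[0,0,0],[0,0,0]]' --claw '[0.92,0.92,0.92,0.92,0.92,0.92,0.92,0.92,0.92,0.92]'

```text
time_s: 15.85
tcp_pos: [0.6623, 0.053, 0.0797]
eef_rot: [180.0, 0.0, 0.0]
contact_force: [0.0, 0.3, 0.7]
gripper_width: 0.0809
gripper_force: 0.0
```

```bash
python3 - <<'E'
from h import *
s=r.get_state(); print(s['tcp_pos'].round(4))
c=cap('wrist');P,u,v=cloud(c)
m=(np.hypot(P[:,0]-.661,P[:,1]-.052)<.038)&(P[:,2]>.03)&(P[:,2]<.04);print(fitc(P[m]) if m.sum()>5 else 0)
E
```

```text
[0.6623 0.053  0.0797]
(array([0.6624, 0.052 , 0.0305]), 1482)
```

Call:
jog_arm --travel '[[0.001,0.001,0.08],[0.001,0.001,0.138],[0.001,0.001,0.138],[0.001,0.001,0.138],[0.001,0.001,0.138],[0.001,0.001,0.138],[0.001,0.001,0.138],[0.001,0.001,0.08],[0.001,0.001,0],[0.001,0.001,-0.06]]' --dr '[[0,0,0],[0,0,0],[0,0,0],[0,0,0],[0,0,0],[0,0,0],[0,0,0],[0,0,0],[0,0,0],[0,0,0]]' --claw '[0.92,0.92,0.92,0.5,0.5,0.5,0.5,0.5,0.5,0.5]'

```text
time_s: 17.15
tcp_pos: [0.6625, 0.0527, 0.1115]
eef_rot: [-180.0, -0.1, 0.0]
contact_force: [0.5, -0.7, -0.5]
gripper_width: 0.0665
gripper_force: 15.0
```

Call:
jog_arm --travel '[[-0.383,-0.393,0],[-0.383,-0.393,0],[-0.383,-0.393,0],[-0.383,-0.393,0],[-0.383,-0.393,0],[-0.383,-0.393,0],[-0.383,-0.393,0.02],[-0.383,-0.393,0.04],[-0.383,-0.393,0.04],[-0.383,-0.393,0.04]]' --dr '[[0,0,0],[0,0,0],[0,0,0],[0,0,0],[0,0,0],[0,0,0],[0,0,0],[0,0,0],[0,0,0],[0,0,0]]' --claw '[0.5,0.5,0.5,0.5,0.5,0.5,0.5,0.5,0.5,0.5]'

```text
time_s: 18.4
tcp_pos: [0.471, 0.2486, 0.0893]
eef_rot: [180.0, 0.0, -0.0]
contact_force: [-0.0, -0.6, -0.7]
gripper_width: 0.0667
gripper_force: 15.0
```

```bash
python3 - <<'E'
from h import *
s=r.get_state(); print(s['tcp_pos'].round(4),s['gripper_width'])
c=cap('scene'); save(c,'s3.png',(210,130,340,230),5)
P,u,v=cloud(c)
c2=cap('wrist'); save(c2,'w3.png')
for n,PP in (('s',P),('w',cloud(c2)[0])):
    d=np.hypot(PP[:,0]-.471,PP[:,1]-.249)
    for lo,hi in [(.078,.09),(.09,.1),(.1,.108),(.108,.116)]:
        q=PP[(d<.038)&(PP[:,2]>lo)&(PP[:,2]<hi)&(abs(PP[:,1]-.249)<.028)]
        if len(q)>9: print(n,lo,len(q),fitc(q,.0315),q.min(0).round(3),q.max(0).round(3))
E
```

```text
[0.471  0.2486 0.0893] 0.06672496352231959
s 0.078 47 (array([0.4707, 0.2464, 0.02  ]), 47) [0.438 0.221 0.078] [0.47  0.277 0.09 ]
s 0.09 38 (array([0.4704, 0.2471, 0.02  ]), 38) [0.438 0.222 0.09 ] [0.461 0.275 0.1  ]
s 0.1 27 (array([0.4701, 0.2468, 0.02  ]), 27) [0.436 0.222 0.1  ] [0.455 0.274 0.108]
s 0.108 17 (array([0.4689, 0.2462, 0.02  ]), 17) [0.436 0.223 0.108] [0.453 0.275 0.113]
w 0.078 914 (array([0.4678, 0.249 , 0.02  ]), 914) [0.451 0.221 0.078] [0.5   0.277 0.09 ]
w 0.09 1138 (array([0.469 , 0.2498, 0.02  ]), 1138) [0.439 0.221 0.09 ] [0.5   0.277 0.1  ]
w 0.1 1095 (array([0.4713, 0.249 , 0.02  ]), 1095) [0.438 0.221 0.1  ] [0.501 0.276 0.108]
w 0.108 1890 (array([0.4696, 0.249 , 0.02  ]), 1890) [0.436 0.221 0.108] [0.502 0.277 0.112]
```

View pics/s3.png

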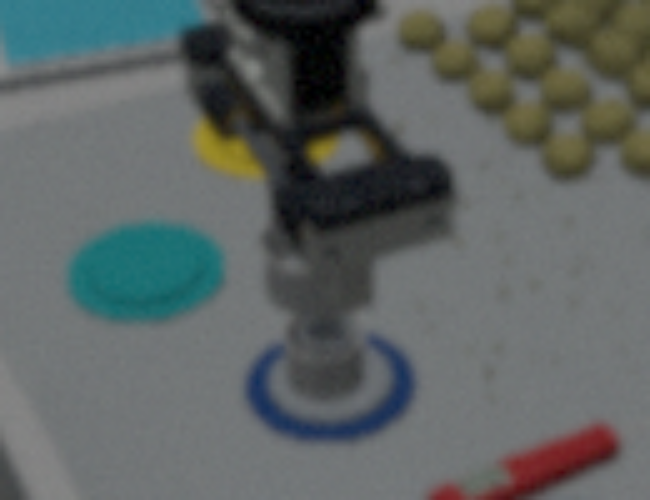

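The large ring hangs upright over the other two, centred at about (.470,.249). Lowering it.

Call:
jog_arm --travel '[[0,0,0],[0,0,0.03],[0,0,0.06],[0,0,0.09],[0,0,0.115],[0,0,0.13],[0,0,0.138],[0,0,0.14],[0,0,0.14],[0,0,0.14]]' --dr '[[0,0,0],[0,0,0],[0,0,0],[0,0,0],[0,0,0],[0,0,0],[0,0,0],[0,0,0],[0,0,0],[0,0,0]]' --claw '[0.5,0.5,0.5,0.5,0.5,0.5,0.5,0.5,0.5,0.5]'

```text
time_s: 19.75
tcp_pos: [0.4707, 0.249, 0.0203]
eef_rot: [-180.0, -0.0, 0.0]
contact_force: [-2.5, -1.8, 6.3]
gripper_width: 0.067
gripper_force: 15.0
```

```bash
python3 - <<'E'
from h import *
c2=cap('wrist'); save(c2,'w4.png',(190,130,450,330),3)
P,u,v=cloud(c2); d=np.hypot(P[:,0]-.471,P[:,1]-.249)
q=P[(d<.036)&(P[:,2]>.03)&(P[:,2]<.06)&(abs(P[:,1]-.249)<.026)]
print(np.histogram(q[:,2],bins=np.arange(.03,.061,.002)))
for lo,hi in ((0,.019),(.019,.0265),(.0275,.036)):
    k=q[(np.hypot(q[:,0]-.471,q[:,1]-.249)>lo)&(np.hypot(q[:,0]-.471,q[:,1]-.249)<hi)&(q[:,2]>.037)]
    print(lo,len(k),fitc(k) if len(k)>9 else '', np.percentile(k[:,2],[10,50,90]) if len(k) else '', k.min(0) if len(k) else '',k.max(0) if len(k) else '')
E
```

```text
(array([ 398,  455,  424,  433, 1066, 3163,   96,    0,    0,    0,    0,
          0,    0,    0,    0]), array([0.03 , 0.032, 0.034, 0.036, 0.038, 0.04 , 0.042, 0.044, 0.046,
       0.048, 0.05 , 0.052, 0.054, 0.056, 0.058, 0.06 ]))
0 792 (array([0.4727, 0.2492, 0.0132]), 792) [0.03976772 0.04094912 0.04182809] [0.46709553 0.23453094 0.03702664] [0.48722839 0.26395452 0.04270482]
0.019 1662 (array([0.4707, 0.2494, 0.0226]), 1662) [0.03929617 0.04077391 0.04157152] [0.44548896 0.22577916 0.0370192 ] [0.49461323 0.27314448 0.04278795]
0.0275 2104 (array([0.4696, 0.2492, 0.0305]), 2104) [0.03830449 0.04020501 0.04117198] [0.43631597 0.22300383 0.03700066] [0.50146191 0.27496701 0.04228214]
```

View pics/w4.png

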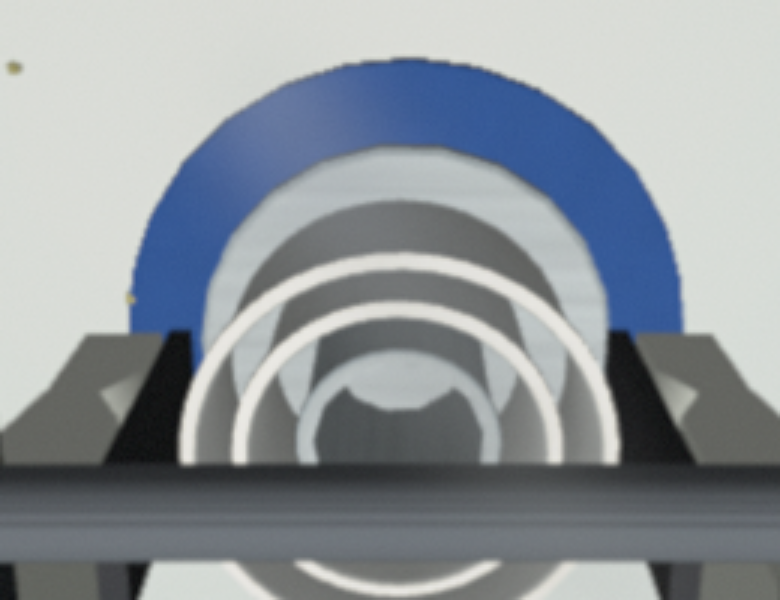

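The three rims are concentric and level (around (400,400) in the crop), and the large ring is already seated. Releasing.

Call:
jog_arm --travel '[[0,0,0],[0,0,0],[0,0,0],[0,0,0],[0,0,-0.06],[0,0,-0.14],[-0.03,0,-0.24],[-0.12,0,-0.36],[-0.12,0,-0.36],[-0.12,0,-0.36]]' --dr '[[0,0,0],[0,0,0],[0,0,0],[0,0,0],[0,0,0],[0,0,0],[0,0,0],[0,0,0],[0,0,0],[0,0,0]]' --claw '[0.92,0.92,0.92,0.92,0.92,0.92,0.92,0.92,0.92,0.92]'

```text
time_s: 21.05
tcp_pos: [0.4105, 0.2496, 0.2003]
eef_rot: [-179.9, -0.1, 0.1]
contact_force: [0.2, -0.1, -1.0]
gripper_width: 0.0809
gripper_force: 0.0
```

```bash
python3 b.py b3.png; python3 w.py w5.png | grep -E "lid|knob"
```

```text
[0.4105 0.2491 0.1991] 21.1
flange (array([0.4705, 0.2484, 0.0438]), 3629) [0.4718 0.2482 0.0045] [0.0987 0.0992 0.0077]
step bbox [0.4732 0.2476 0.0087] [0.0676 0.0699 0.0044]
ring 0 (array([0.472 , 0.2494, 0.0134]), 350) [0.4734 0.2479 0.0406] top [0.0411 0.042 ]
ring 0.019 (array([0.4705, 0.2494, 0.0227]), 606) [0.4729 0.2478 0.0402] top [0.0408 0.0419]
ring 0.027 (array([0.469 , 0.2493, 0.0305]), 681) [0.4684 0.2495 0.0402] top [0.0409 0.0418]
lid (array([0.5081, 0.025 , 0.0316]), 7632) mid [0.5081 0.0278 0.045 ] top 0.045
knob (array([0.5079, 0.0269, 0.0087]), 994) mid [0.508  0.0256 0.0676] top 0.0698
```

Call:
jog_arm --travel '[[0.195,0.447,0],[0.195,0.447,0],[0.195,0.447,0],[0.195,0.447,0],[0.195,0.447,0.06],[0.195,0.447,0.14],[0.195,0.447,0.22],[0.195,0.447,0.27],[0.195,0.447,0.3],[0.195,0.447,0.304]]' --dr '[[0,0,0],[0,0,0],[0,0,0],[0,0,0],[0,0,0],[0,0,0],[0,0,0],[0,0,0],[0,0,0],[0,0,0]]' --claw '[0.55,0.55,0.55,0.55,0.55,0.55,0.55,0.55,0.55,0.55]'

```text
time_s: 22.45
tcp_pos: [0.5076, 0.0251, 0.046]
eef_rot: [179.9, 0.2, -0.0]
contact_force: [0.2, 0.2, -0.5]
gripper_width: 0.0482
gripper_force: 0.0
```

Call:
jog_arm --travel '[[0,0,0],[0,0,0],[0,0,0],[0,0,0],[0,0,0],[0,0,0],[0,0,-0.01],[0,0,-0.06],[0,0,-0.12],[0,0,-0.16]]' --dr '[[0,0,0],[0,0,0],[0,0,0],[0,0,0],[0,0,0],[0,0,0],[0,0,0],[0,0,0],[0,0,0],[0,0,0]]' --claw '[0.55,0.05,0.05,0.05,0.05,0.05,0.05,0.05,0.05,0.05]' --newtons 30

```text
time_s: 23.7
tcp_pos: [0.5084, 0.0257, 0.1289]
eef_rot: [-180.0, -0.0, 0.0]
contact_force: [0.8, 0.7, -1.3]
gripper_width: 0.0232
gripper_force: 30.0
```

Call:
jog_arm --travel '[[0,0,-0.02],[-0.073,-0.446,-0.02],[-0.073,-0.446,-0.02],[-0.073,-0.446,-0.02],[-0.073,-0.446,-0.02],[-0.073,-0.446,-0.02],[-0.073,-0.446,-0.02],[-0.073,-0.446,0],[-0.073,-0.446,0],[-0.073,-0.446,0]]' --dr '[[0,0,0],[0,0,0],[0,0,0],[0,0,0],[0,0,0],[0,0,0],[0,0,0],[0,0,0],[0,0,0],[0,0,0]]' --claw '[0.05,0.05,0.05,0.05,0.05,0.05,0.05,0.05,0.05,0.05]'

```text
time_s: 24.95
tcp_pos: [0.4719, 0.248, 0.1274]
eef_rot: [180.0, 0.0, -0.0]
contact_force: [0.1, -1.3, -1.1]
gripper_width: 0.0233
gripper_force: 30.0
```

```bash
python3 - <<'E'
from h import *
s=r.get_state(); print(s['tcp_pos'].round(4),s['gripper_width'])
c=cap('scene'); save(c,'s5.png',(210,130,340,230),5)
c=cap('wrist'); P,u,v=cloud(c); col=c['pixels'][v,u].astype(int)
d=np.hypot(P[:,0]-.472,P[:,1]-.248)
q=P[(d<.05)&(P[:,2]>.11)&(P[:,2]<.14)&(col[:,2]>col[:,0]+25)]
A=np.c_[q[:,:2]-[.472,.248],np.ones(len(q))]; print(len(q),np.linalg.lstsq(A,q[:,2],rcond=None)[0].round(4),q.min(0).round(4),q.max(0).round(4))
E
```

```text
[0.4719 0.248  0.1274] 0.02329380853762092
10615 [-0.0349 -0.0059  0.1242] [0.4284 0.2063 0.11  ] [0.5145 0.2902 0.14  ]
```

View pics/s5.png

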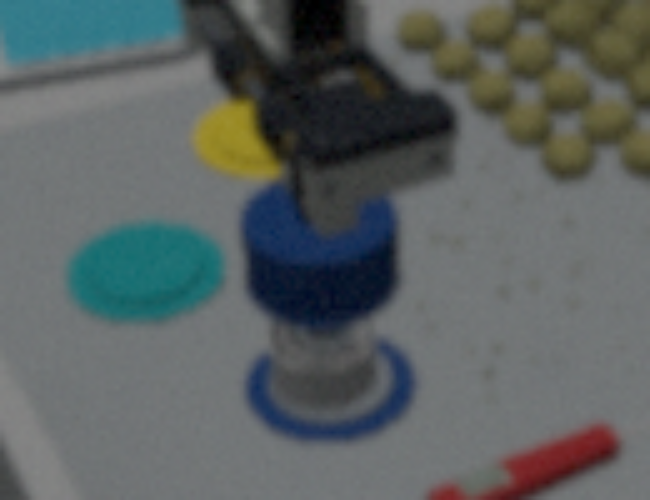

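The lid is level and centred over the tin, at about (320,250) in the crop with the base at (330,385). Lowering it.

Call:
jog_arm --travel '[[0,0,0.02],[0,0,0.04],[0,0,0.06],[0,0,0.08],[0,0,0.1],[0,0,0.12],[0,0,0.135],[0,0,0.145],[0,0,0.15],[0,0,0.15]]' --dr '[[0,0,0],[0,0,0],[0,0,0],[0,0,0],[0,0,0],[0,0,0],[0,0,0],[0,0,0],[0,0,0],[0,0,0]]' --claw '[0.05,0.05,0.05,0.05,0.05,0.05,0.05,0.05,0.05,0.05]'

```text
time_s: 26.3
tcp_pos: [0.4718, 0.2487, 0.0526]
eef_rot: [-180.0, -0.0, 0.0]
contact_force: [1.6, -0.6, -1.3]
gripper_width: 0.023
gripper_force: 30.0
```

Call:
jog_arm --travel '[[0,0,0.002],[0,0,0.002],[0,0,0.002],[0,0,0.002],[0,0,0.002],[0,0,-0.03],[0,0,-0.1],[-0.06,0,-0.2],[-0.12,0,-0.3],[-0.12,0,-0.3]]' --dr '[[0,0,0],[0,0,0],[0,0,0],[0,0,0],[0,0,0],[0,0,0],[0,0,0],[0,0,0],[0,0,0],[0,0,0]]' --claw '[0.05,0.05,0.5,0.5,0.5,0.5,0.5,0.5,0.5,0.5]'

```text
time_s: 27.55
tcp_pos: [0.412, 0.2502, 0.207]
eef_rot: [-179.6, -0.3, 0.1]
contact_force: [-0.5, 0.8, 0.0]
gripper_width: 0.0437
gripper_force: 0.0
```

```bash
python3 - <<'E'
from h import *
c=cap('wrist');c=cap('wrist'); save(c,'w6.png'); P,u,v=cloud(c); col=c['pixels'][v,u].astype(int)
d=np.hypot(P[:,0]-.472,P[:,1]-.248)
q=P[(d>.015)&(d<.04)&(P[:,2]>.035)&(P[:,2]<.06)]
A=np.c_[q[:,:2]-[.472,.248],np.ones(len(q))]; print(len(q),np.linalg.lstsq(A,q[:,2],rcond=None)[0].round(4))
q=P[(d<.06)&(P[:,2]>.046)]; print(((q.min(0)+q.max(0))/2).round(4),q[:,2].max())
E
```

```text
5937 [0.0012 0.0002 0.0482]
[0.4644 0.2484 0.1794] 0.31284260663425745
```

View pics/w6.png

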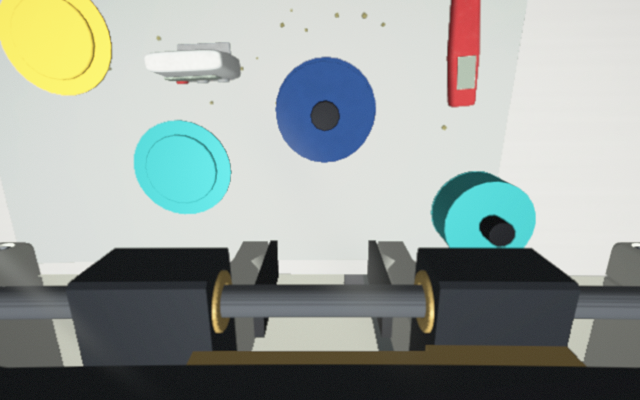

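The lid at (325,110) is level with its top about 48–49 mm above the table, so it is fully seated. The bystanders in view haven't moved.

```bash
python3 -c "
from plant import r
print(r.close_job())"
```

```text
the job is handed in; nothing more can be done
None
```

The three cutters are back in the blue tin, placed smallest to largest with the blue lid fully down on the base; I didn't touch the tape roll, timer or thermometer, and the job is handed in (about 28 s of robot time).

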